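# Build up a sewing machine's two drive shafts

### The arm

A 6-joint arm with a two-finger parallel gripper is mounted at the origin on the work surface. World frame = base frame: x ahead of the robot, y to its left, z up, the work surface at z = 0. Lengths are in m, angles in rad, forces in N, time in s.
With the tool pointing down it reaches from about 0.35 to 0.775 m from the base axis. Payload 7.3 kg.
Tool frame: the origin (TCP) lies midway between the tips of the shut fingers; the grasp point (between the pads) lies 19 mm behind it; z points along the fingers, y is the line along which they close (so a half turn about z gives the same grasp; the last joint's range is limited). The gripper opens to 92 mm and grips with 3 to 60 N. Pads are 19 mm wide; open, the fingers measure 130 mm over their backs; the gripper's body (75 mm by 190 mm) begins 47 mm behind the grasp point.
Start: joints at [0.995, 0.342, 1.524, -0, 1.275, -0.146], TCP at [0.219, 0.477, 0.227] pointing down, gripper open.
Joint ranges: [-2.53, 2.53], [-0.77, 2.02], [0.04, 2.7], [-1, 4.14], [0.28, 2.66], [-3.11, 3.11]. Speed limits (rad/s): [2.57, 2.57, 3.14, 3.14, 3.14, 3.14].

### API

Orientations are given as [roll, pitch, yaw] about the fixed x, y, z axes, in that order (R = Rz(yaw) Ry(pitch) Rx(roll)).
In Python, from cell import monitor, vision, workorder gives the robot as it stands.
- The arm moves only by the tool move_arm, never from a script. Its argument "rows" is a list of rows, each a list of 5 numbers: the shift along the world's x, y, z in mm, then the turn about the world's z in rad, then the closure, from -1 (fully open) to 1 (shut). A call has 1 to 12 rows; each row shifts and turns the commanded pose from where the row before left it; what a row does not reach is not made up. A row lasts 1/10 s, in which the tool goes at most 50 mm and 8.59 degrees, less where a joint would pass 70% of its speed; a pose out of reach is approached as far as the arm can. A call is refused whole if a number of a shift passes 50 or a number of a turn 0.15, either way. A call with a gripper value outside its range is refused whole. The fingers move at their own pace and stop on an object; "newtons" is the grip in N (left out, the last holds). Time passes only in rows, so rows that do not move let the fingers close. It gives the time, the measured TCP pose, the force, the opening and the grip force at its end, in the units of the state.
- monitor.observe(): the state, without advancing time (a new reading comes with each control period).
- vision.read_camera(name): name is "scene" or "top"; returns the picture (400x640x3 uint8, red, green, blue); there is no depth.
- vision.get_calibration(name): a dict with "K" (3x3 intrinsics, pixels), "T" (4x4, takes a point from camera to world coordinates). Camera axes: x right, y up, looking along -z (the intrinsics and any distortion apply to the point x, -y, -z); pixel columns grow to the right and rows downward; lengths in m; the calibration is good to about 2 mm. A picture is of the moment at which its call begins. get_calibration takes no time and is no camera call.
- workorder.hand_in(): hands the job in; it is judged then, once.
The state is a dict: "time": time; "qpos": joint angles; "qvel": joint speeds; "joint_efforts": joint torques, N m; "tool_pos": TCP position; "tool_rot": TCP orientation; "contact_force": force on the tool from outside, world axes, zero at the start; "torque": the same for the moment, N m; "opening": finger opening in m; "grip_force": force on a finger pad.
Only numpy, scipy, OpenCV 4.12 (cv2) and the standard library are available. Lean on these libraries where they do the work, as an engineer would, in place of code of your own. Each camera call takes 0.05 s, during which the arm holds its last target. There are 200 camera calls.

### The job

Fit the loose machine parts onto the two upright shafts on the sewing bench. On the tall shaft goes first the large grooved pulley, down on the shoulder, then the brass spacer sleeve, then the small grooved pulley and last, on top, the dark steel lock collar; the plain black roller goes on the short shaft. Seat every part fully down, let go of everything, and leave the oil bottle, the screwdriver and the spanner where they are.

Things in the scene. Friction and masses are not known exactly. Their poses are not given: they have to be found in the camera images.
- large_pulley: the larger of two bright aluminium V-belt pulleys: a disc 60 mm in diameter, 16 mm high, with a V groove round its rim, six small dark spots in the web on top, and a 20 mm through hole; about 0.1 kg. It lies flat on the bench; the origin is the centre of its underside, on the axis of the hole, and z points up along the hole.
- sleeve: brass spacer sleeve: a plain tube 28 mm in outer diameter, 18 mm high, with a 20 mm through hole; about 0.05 kg. It lies flat on the bench; the origin is the centre of its underside, on the axis of the hole, and z points up along the hole.
- small_pulley: the smaller bright aluminium V-belt pulley: a disc 44 mm in diameter, 16 mm high, with a V groove round its rim and a 20 mm through hole; about 0.06 kg. It lies flat on the bench; the origin is the centre of its underside, on the axis of the hole, and z points up along the hole.
- collar: dark steel lock collar: a plain thick ring 36 mm in outer diameter, 12 mm high, with a 20 mm through hole; about 0.06 kg. It lies flat on the bench; the origin is the centre of its underside, on the axis of the hole, and z points up along the hole.
- roller: black plastic idler roller: a plain, ungrooved cylinder 52 mm in diameter, 26 mm high, with a 20 mm through hole; about 0.08 kg. It lies flat on the bench; the origin is the centre of its underside, on the axis of the hole, and z points up along the hole.
- tall_shaft: the tall upright shaft, on a grey square flange 86 mm wide. Fixed to the bench; origin: centre of the flange's underside, on the shaft axis, z up. Flange 8 mm thick; on it a grey hub, at most 38 mm across, whose flat top (31 mm across, 24 mm above the bench) is the shoulder. From it rises the steel shaft, 14 mm in diameter, to 90 mm above the bench, last 8 mm tapered to a 6 mm tip. Parts slide freely down it.
- short_shaft: the short upright shaft, on a grey round flange 86 mm in diameter. Fixed to the bench; origin: centre of the flange's underside, on the shaft axis, z up. Flange 8 mm thick; on it a grey hub, at most 38 mm across, whose flat top (31 mm across, 24 mm above the bench) is the shoulder. From it rises the steel shaft, 14 mm in diameter, to 58 mm above the bench, last 8 mm tapered to a 6 mm tip. Parts slide freely down it.
- screwdriver: bystander: loose screwdriver with wooden handle, 200 mm long, lying along its x axis (handle to -x) on the bench beside the work; origin under its middle. To be left alone.
- spanner: bystander: loose steel spanner, 180 mm long, lying along its x axis on the bench beside the work; origin under its middle. To be left alone.
- oiler: bystander: upright clear plastic oil bottle with black cap, 52 mm in diameter, 110 mm tall, standing beyond the shafts; origin at the centre of its underside. To be left alone.
Mind the look-alikes: they are no part of the job. Leave any blue or orange look-alike of the small_pulley alone.

How it is judged:
By the outcome, as a careful person would: the job done as asked, in the order asked, and still so for the second after the job is handed in, with the robot touching nothing.
It also fails if it takes over 115 s, if anything falls off the work surface, if the arm or the gripper's body presses on something with over 40 N, if the wrist force passes 120 N, or if a joint passes its speed limit or range.

## Working session

There is one attempt and no reset: what is moved stays moved. The work goes in short steps, Python scripts to look and compute and a tool call to move; the robot and the scene stay as the last step left them, time stands still between calls to the robot, and variables do not carry over. Pictures are saved under pics/ and viewed, at most 14 in all, crops included, and the job is handed in when it is done.

Besides the shell and the picture viewer there is one more tool, called after "Request:" in YAML: its name, and indented under it one key for each argument. move_arm: Moves the arm, as the interface text tells. Its arguments: {"type":"object","properties":{"rows":{"type":"array","items":{"type":"array","items":{"type":"number"}}},"newtons":{"type":"number"}},"required":["rows"]}

```bash
mkdir -p pics; python3 - <<'E'
from cell import monitor, vision
import cv2, numpy as np
for n in("scene","top"):
    im=vision.read_camera(n); cv2.imwrite(f"pics/{n}0.png",im[:,:,::-1]); c=vision.get_calibration(n); print(n,{k:np.round(v,4).tolist() if k in'KT' else v for k,v in c.items()})
s=monitor.observe(); print(s)
E
```

```text
scene {'K': [[427.6225, 0.0, 321.2673], [0.0, 427.6225, 198.3271], [0.0, 0.0, 1.0]], 'T': [[0.5863, -0.578, 0.5675, 1.1322], [0.81, 0.4306, -0.3982, -0.3863], [-0.0142, 0.6931, 0.7207, 0.7532], [0.0, 0.0, 0.0, 1.0]]}
top {'K': [[399.5894, 0.0, 323.8697], [0.0, 399.5894, 197.0096], [0.0, 0.0, 1.0]], 'T': [[-0.0162, 0.992, -0.1252, 0.4425], [-0.9998, -0.0177, -0.0111, -0.0126], [-0.0133, 0.125, 0.9921, 1.0029], [0.0, 0.0, 0.0, 1.0]]}
{'time': 0.1, 'qpos': array([ 9.94969571e-01,  3.42638292e-01,  1.52488708e+00,  1.15295434e-06,
        1.27541162e+00, -1.46021845e-01]), 'qvel': array([-0.00088012, -0.00134056, -0.00396141, -0.0006446 , -0.00196947,
       -0.00044948]), 'joint_efforts': array([ 1.84435332e-03, -4.32005274e+01, -2.44695318e+01,  7.19766947e-02,
        5.24856162e-02, -8.39102790e-05]), 'tool_pos': array([0.21856076, 0.4769568 , 0.22613413]), 'tool_rot': array([-3.14026278e+00, -1.96697566e-04,  2.71178728e+00]), 'contact_force': array([ 0.21593448, -0.13011803, -0.02164235]), 'torque': array([ 0.01031083, -0.01497161, -0.01949617]), 'grip_force': 0.0, 'opening': 0.09196787477982202}
```

View pics/scene0.png

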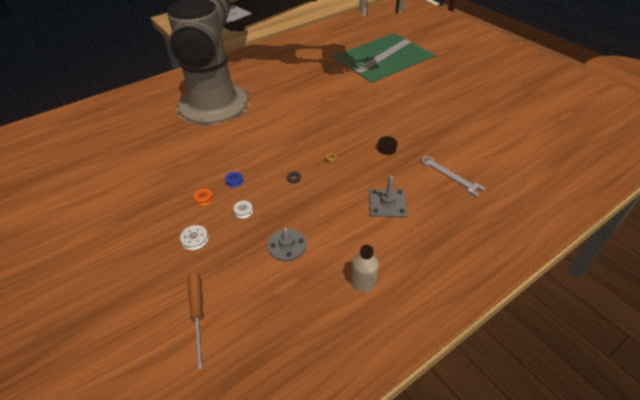

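View pics/top0.png

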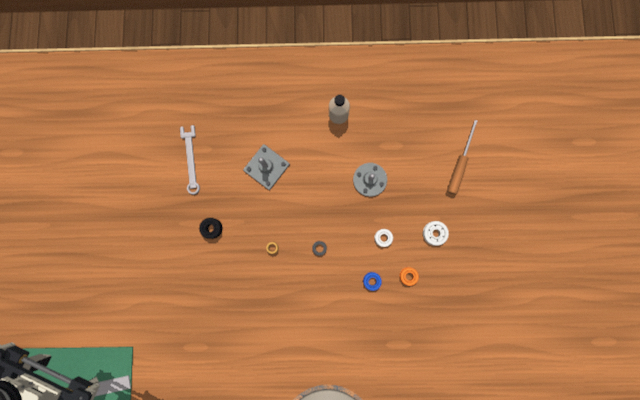

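The top view shows the large pulley at (436,234), small pulley (384,238), collar (319,248), sleeve (272,248) and roller (211,228). The tall shaft's square flange is at (267,167) and the short shaft's round flange at (370,180). The blue (372,282) and orange (409,277) look-alikes are below them. In the scene view the same parts are at (194,237), (243,209), (293,177), (331,158) and (387,145), with the flanges at (388,203) and (287,243).

```bash
cat > h.py <<'E'
import cv2, numpy as np
from cell import monitor, vision
def ray(n,u,v):
    c=vision.get_calibration(n); K,T=c["K"],c["T"]; d=np.linalg.inv(K)@[u,v,1]; d=T[:3,:3]@[d[0],-d[1],-d[2]]
    return T[:3,3],d
def plane(n,u,v,z):
    o,d=ray(n,u,v); return o+d*(z-o[2])/d[2]
def proj(n,p):
    c=vision.get_calibration(n); q=c["T"][:3,:3].T@(np.array(p)-c["T"][:3,3]); q=c["K"]@[q[0],-q[1],-q[2]]; return q[:2]/q[2]
def blob(im,seed,r=26,th=28):
    x,y=seed; p=im[y-r:y+r,x-r:x+r]; L=cv2.cvtColor(p,cv2.COLOR_RGB2LAB).astype(float)
    bg=np.median(L.reshape(-1,3),0); D=(np.abs(L-bg)*[.7,1,1]).sum(2)
    cs,_=cv2.findContours((D>th).astype(np.uint8),cv2.RETR_EXTERNAL,cv2.CHAIN_APPROX_NONE)
    cs=[c for c in cs if cv2.contourArea(c)>25]
    c=min(cs,key=lambda c:-cv2.pointPolygonTest(c,(r,r),True))
    m=cv2.moments(c); return x-r+m["m10"]/m["m00"],y-r+m["m01"]/m["m00"],cv2.boundingRect(c)[2:],m["m00"]
E
python3 - <<'E'
from h import *
S={"top":dict(large=(436,234,.016),small=(384,238,.016),collar=(319,248,.012),sleeve=(272,248,.018),roller=(211,228,.026),tallF=(267,167,.012),shortF=(370,180,.012)),
"scene":dict(large=(194,237,.016),small=(243,209,.016),collar=(293,177,.012),sleeve=(331,158,.018),roller=(387,145,.026),tallF=(388,203,.012),shortF=(287,243,.012))}
for n in S:
    im=vision.read_camera(n)
    for k,(u,v,h) in S[n].items():
        a=blob(im,(u,v),28 if 'F' in k else 20); print(n,k,np.round(a[:2],1),a[2],a[3],np.round(plane(n,a[0],a[1],h/2)*1000,1))
t=vision.read_camera("top"); s=vision.read_camera("scene")
R=lambda i,x,y,w,h:cv2.resize(i[y:y+h,x:x+w],(400,300),interpolation=cv2.INTER_CUBIC)
o=np.vstack([np.hstack([R(t,235,140,64,48),R(t,340,155,64,48)]),np.hstack([R(s,356,172,64,48),R(s,256,215,64,48)])])
cv2.imwrite("pics/z1.png",o[:,:,::-1])
E
```

```text
top large [435.  233.7] (27, 27) 531.5 [ 471.7 -274.7    8. ]
top small [383.2 238.1] (20, 21) 286.5 [ 463.  -146.4    8. ]
top collar [319.  248.4] (15, 16) 174.5 [440.2  12.7   6. ]
top sleeve [271.9 248.9] (13, 15) 118.0 [441.1 129.2   9. ]
top roller [210.7 229.4] (24, 26) 452.5 [491.4 280.6  13. ]
top tallF [266.1 167. ] (47, 47) 1142.5 [648.  144.4   6. ]
top shortF [369.7 179.9] (34, 36) 910.5 [ 609.8 -117.7    6. ]
scene large [193.9 237.1] (29, 26) 556.0 [ 472.7 -273.6    8. ]
scene small [242.8 209. ] (21, 19) 286.5 [ 462.6 -144.3    8. ]
scene collar [293.3 176.9] (15, 13) 136.5 [439.7  13.9   6. ]Traceback (most recent call last):
  File "<stdin>", line 7, in <module>
  File "h.py", line 15, in blob
    c=min(cs,key=lambda c:-cv2.pointPolygonTest(c,(r,r),True))
ValueError: min() iterable argument is empty
```

```bash
python3 - <<'E'
from h import *
s=vision.read_camera("scene"); t=vision.read_camera("top")
for k,u,v,h,th in[("sleeve",331,158,.018,14),("roller",387,145,.026,28)]:
    try:
        a=blob(s,(u,v),16,th); print(k,a,np.round(plane("scene",a[0],a[1],h/2)*1000,1))
    except Exception as e: print(k,e)
R=lambda i,x,y,w,h:cv2.resize(i[y:y+h,x:x+w],(400,300),interpolation=cv2.INTER_CUBIC)
o=np.vstack([np.hstack([R(t,235,140,64,48),R(t,340,155,64,48)]),np.hstack([R(s,356,172,64,48),R(s,256,215,64,48)])])
cv2.imwrite("pics/z1.png",o[:,:,::-1])
E
```

```text
sleeve (329.8191056910569, 157.609756097561, (14, 11), 82.0) [438.1 131.1   9. ]
roller (386.6312636165577, 145.22276688453158, (22, 19), 306.0) [493.2 282.6  13. ]
```

View pics/z1.png

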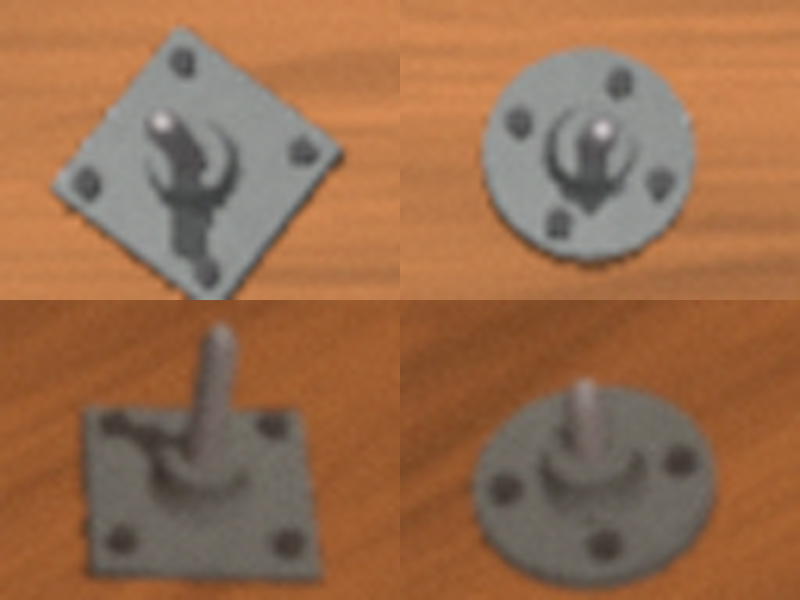

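The crops show the shaft tips and bolt holes clearly. In full-image pixels the top-view tips are about (260.2,158.8) and (372.1,175.2), and the scene-view tips about (390.6,176.2) and (285.2,227.9).

```bash
python3 - <<'E'
from h import *
for n,k,u,v,z in[("top","tallholes",265.8,166.4,.008),("top","talltip",260.2,158.8,.089),("scene","tallholes",387.4,200.9,.008),("scene","talltip",390.6,176,.089),
("top","shortholes",369.9,179.1,.008),("top","shorttip",372.1,175.2,.057),("scene","shorttip",285.2,227.7,.057)]: print(n,k,np.round(plane(n,u,v,z)*1000,1))
E
```

```text
top tallholes [649.  144.8   8. ]
top talltip [650.5 145.1  89. ]
scene tallholes [647.  147.6   8. ]
scene talltip [646.1 147.5  89. ]
top shortholes [ 611.5 -118.1    8. ]
top shorttip [ 612.5 -118.5   57. ]
scene shorttip [ 608.3 -113.8   57. ]
```

Request:
move_arm:
  rows:
    - [34,-24,0,0,-1]
    - [34,-24,0,0,-1]
    - [34,-24,0,0,-1]
    - [34,-24,0,0,-1]
    - [34,-25,0,0,-1]
    - [34,-25,0,0,-1]
    - [34,-25,0,0,-1]
    - [34,-25,0,0,-1]
    - [0,0,-30,0,-1]
    - [0,0,-30,0,-1]
    - [0,0,-30,0,-1]
    - [0,0,0,0,-1]
  newtons: 20

```text
time: 1.5
tool_pos: [0.4884, 0.2801, 0.1329]
tool_rot: [-3.136, -0.006, 2.711]
contact_force: [0.2, 0.2, -0.1]
opening: 0.0916
grip_force: 0.0
```

Request:
move_arm:
  rows:
    - [2,1,-25,0,-1]
    - [1,0,-25,0,-1]
    - [0,0,-25,0,-1]
    - [0,0,-25,0,-1]
    - [0,0,-15,0,-1]
    - [0,0,-8,0,-1]
    - [0,0,0,0,-1]
    - [0,0,0,0,-1]

```text
time: 2.3
tool_pos: [0.4946, 0.2827, 0.015]
tool_rot: [3.14, 0.001, 2.712]
contact_force: [-0.6, -0.0, 0.2]
opening: 0.092
grip_force: 0.0
```

Request:
move_arm:
  rows:
    - [-2,-1,-8,0,-1]
    - [0,0,0,0,-1]
    - [0,0,0,0,-0.2]
    - [0,0,0,0,0.2]
    - [0,0,0,0,0.2]
    - [0,0,0,0,0.2]
    - [0,0,0,0,0.2]
    - [0,0,0,0,0.2]

```text
time: 3.1
tool_pos: [0.4918, 0.2813, 0.0058]
tool_rot: [3.141, 0.0, 2.712]
contact_force: [-0.3, 0.2, 0.4]
opening: 0.0507
grip_force: 20.0
```

Request:
move_arm:
  rows:
    - [0,0,40,0,0.3]
    - [0,0,45,0,0.3]
    - [0,0,40,0,0.3]
    - [13,-44,0,0,0.3]
    - [13,-44,0,0,0.3]
    - [13,-44,0,0,0.3]
    - [13,-44,0,0,0.3]
    - [13,-44,0,0,0.3]
    - [13,-44,0,0,0.3]
    - [13,-44,0,0,0.3]
    - [13,-44,0,0,0.3]
    - [0,0,0,0,0.3]

```text
time: 4.3
tool_pos: [0.5969, -0.0764, 0.1305]
tool_rot: [-3.14, 0.002, 2.706]
contact_force: [-0.7, 0.5, -0.2]
opening: 0.0509
grip_force: 20.0
```

Request:
move_arm:
  rows:
    - [7,-20,0,0,0.3]
    - [7,-20,0,0,0.3]
    - [0,0,-25,0,0.3]
    - [0,0,-25,0,0.3]
    - [0,0,-8,0,0.3]
    - [0,0,0,0,0.3]
    - [0,0,0,0,0.3]

```text
time: 5.0
tool_pos: [0.6103, -0.1105, 0.0736]
tool_rot: [3.141, 0.001, 2.712]
contact_force: [-0.5, 0.2, 0.1]
opening: 0.0511
grip_force: 20.0
```

```bash
cat > crop.py <<'E'
import sys
from h import *
x,y,z=[float(a)/1000 for a in sys.argv[2:5]]; o=[]
for n in("top","scene"):
    i=vision.read_camera(n); u,v=proj(n,[x,y,z]).astype(int); u=max(u,32);v=max(v,32)
    o.append(cv2.resize(i[v-32:v+32,u-32:u+32],(400,400),interpolation=cv2.INTER_CUBIC))
    print(n,u-32,v-32)
cv2.imwrite(f"pics/{sys.argv[1]}.png",np.hstack(o)[:,:,::-1])
s=monitor.observe(); print(np.round(s["tool_pos"]*1000,1),np.round(s["contact_force"],1),s["opening"])
E
python3 crop.py r1 610 -117 50
```

```text
top 339 144
scene 252 199
[ 610.6 -110.7   74.2] [ 0.2 -0.1 -0.3] 0.05104479819975627
```

View pics/r1.png

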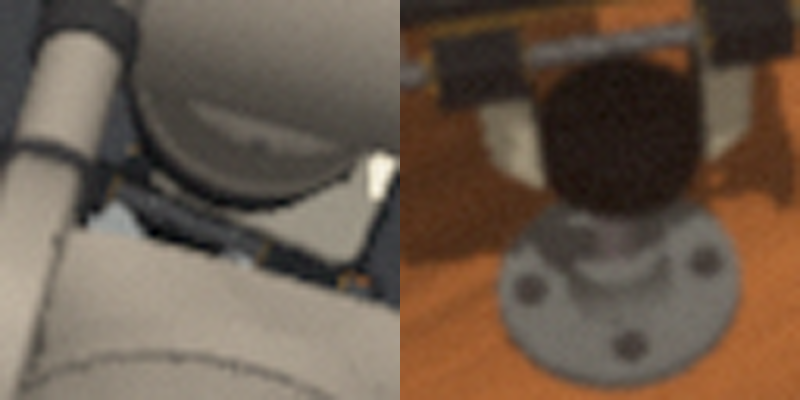

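The scene crop shows the roller slightly right of the short shaft (620 against 608 in the crop), matching the 6 mm still to go in y. The top view is blocked by the arm.

Request:
move_arm:
  rows:
    - [0,-6,0,0,0.3]
    - [0,0,0,0,0.3]
    - [0,0,-10,0,0.3]
    - [0,0,-8,0,0.3]
    - [0,0,0,0,0.3]

```text
time: 5.6
tool_pos: [0.6085, -0.1163, 0.0528]
tool_rot: [-3.141, -0.004, 2.712]
contact_force: [-0.3, -0.2, -0.6]
opening: 0.0514
grip_force: 20.0
```

Request:
move_arm:
  rows:
    - [1,0,-8,0,0.3]
    - [0,0,-8,0,0.3]
    - [0,0,-4,0,0.3]
    - [0,0,0,0,0.3]
    - [0,0,0,0,0.3]

```text
time: 6.1
tool_pos: [0.6108, -0.1167, 0.0347]
tool_rot: [3.142, -0.0, 2.712]
contact_force: [0.6, 0.4, -0.3]
opening: 0.0511
grip_force: 20.0
```

Request:
move_arm:
  rows:
    - [0,0,-4,0,0.3]
    - [0,0,0,0,0.3]
    - [0,0,0,0,-0.3]
    - [0,0,0,0,-1]
    - [0,0,0,0,-1]
    - [0,0,0,0,-1]
    - [0,0,0,0,-1]
    - [0,0,0,0,-1]

```text
time: 6.9
tool_pos: [0.6108, -0.1167, 0.0308]
tool_rot: [3.142, 0.0, 2.712]
contact_force: [0.5, 0.5, -0.8]
opening: 0.0902
grip_force: 0.0
```

Up, then to the large pulley at (472,-274).

Request:
move_arm:
  rows:
    - [0,0,40,0,-1]
    - [0,0,40,0,-1]
    - [0,0,20,0,-1]
    - [-35,-39,0,0,-1]
    - [-35,-39,0,0,-1]
    - [-35,-39,0,0,-1]
    - [-34,-40,0,0,-1]
    - [0,0,-25,0,-1]
    - [0,0,-25,0,-1]
    - [0,0,-20,0,-1]
    - [0,0,0,0,-1]
    - [0,0,0,0,-1]

```text
time: 8.1
tool_pos: [0.4783, -0.2665, 0.0611]
tool_rot: [3.141, -0.0, 2.712]
contact_force: [-0.4, -0.3, 0.1]
opening: 0.0915
grip_force: 0.0
```

```bash
python3 crop.py r2 610 -117 40
```

```text
top 338 145
scene 252 201
[ 479.  -266.9   62. ] [0.8 0.1 1.3] 0.09162883496748121
```

View pics/r2.png

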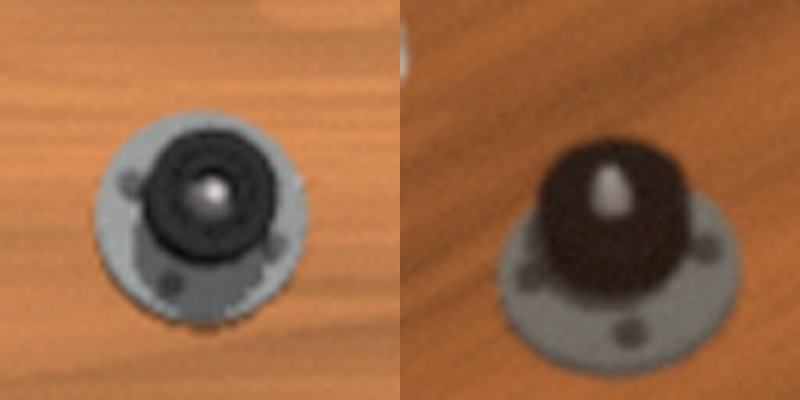

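The roller sits on the short shaft with the tip showing through its hole, at crop (213,190) in the top view.

Request:
move_arm:
  rows:
    - [-6,-7,0,0,-1]
    - [0,0,-20,0,-1]
    - [0,0,-20,0,-1]
    - [0,0,-16,0,-1]
    - [0,0,0,0,-1]
    - [0,0,0,0,-1]

```text
time: 8.8
tool_pos: [0.4723, -0.2739, 0.0055]
tool_rot: [-3.141, 0.001, 2.712]
contact_force: [-0.5, 0.3, -0.4]
opening: 0.0919
grip_force: 0.0
```

Request:
move_arm:
  rows:
    - [0,0,0,0,-0.2]
    - [0,0,0,0,0.1]
    - [0,0,0,0,0.2]
    - [0,0,0,0,0.2]
    - [0,0,0,0,0.2]
    - [0,0,0,0,0.2]

```text
time: 9.4
tool_pos: [0.4723, -0.2736, 0.005]
tool_rot: [-3.142, 0.0, 2.712]
contact_force: [0.2, -0.4, 1.6]
opening: 0.0583
grip_force: 20.1
```

Request:
move_arm:
  rows:
    - [0,0,40,0,0.2]
    - [0,0,45,0,0.2]
    - [0,0,40,0,0.2]
    - [18,42,0,0,0.2]
    - [18,42,0,0,0.2]
    - [18,42,0,0,0.2]
    - [18,42,0,0,0.2]
    - [18,42,0,0,0.2]
    - [18,42,0,0,0.2]
    - [17,42,0,0,0.2]
    - [0,0,0,0,0.2]

```text
time: 10.5
tool_pos: [0.5982, 0.0259, 0.1293]
tool_rot: [3.14, -0.0, 2.717]
contact_force: [0.9, -0.8, -1.4]
opening: 0.0581
grip_force: 20.1
```

Request:
move_arm:
  rows:
    - [17,40,0,0,0.2]
    - [17,40,0,0,0.2]
    - [16,40,0,0,0.2]
    - [0,0,0,0,0.2]
    - [0,0,0,0,0.2]

```text
time: 11.0
tool_pos: [0.6467, 0.1409, 0.1288]
tool_rot: [-3.14, -0.001, 2.714]
contact_force: [0.3, 0.5, -0.7]
opening: 0.0583
grip_force: 20.1
```

Request:
move_arm:
  rows:
    - [2,5,0,0,0.2]
    - [0,0,-15,0,0.2]
    - [0,0,-10,0,0.2]
    - [0,0,0,0,0.2]
    - [0,0,0,0,0.2]

```text
time: 11.5
tool_pos: [0.6491, 0.1448, 0.1047]
tool_rot: [-3.141, -0.0, 2.711]
contact_force: [0.1, 0.1, -0.0]
opening: 0.058
grip_force: 20.1
```

```bash
python3 crop.py r3 648 146 70
```

```text
top 229 129
scene 357 150
[649.6 145.2 105.4] [ 0.3  0.1 -1. ] 0.05805152652392265
```

View pics/r3.png

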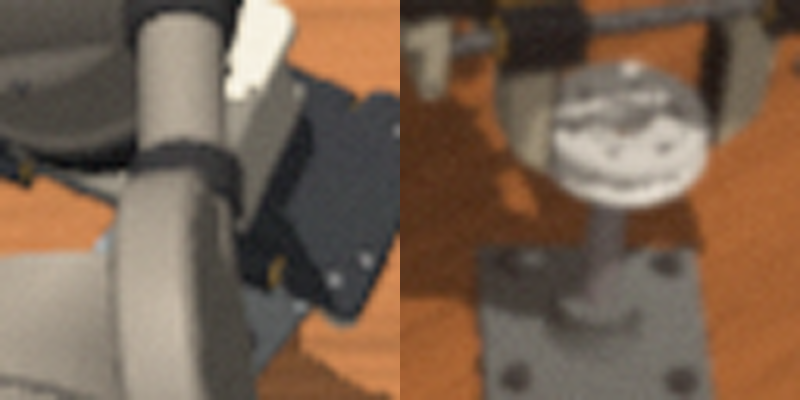

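The scene crop shows the pulley over the tall shaft, with its centre about (628,135) and the shaft rising from (600,300) towards it.

Request:
move_arm:
  rows:
    - [-1,1,-8,0,0.2]
    - [0,0,-8,0,0.2]
    - [0,0,-6,0,0.2]
    - [0,0,0,0,0.2]
    - [0,0,0,0,0.2]

```text
time: 12.1
tool_pos: [0.6481, 0.1466, 0.0824]
tool_rot: [-3.141, -0.0, 2.712]
contact_force: [-0.0, 0.4, -1.2]
opening: 0.0582
grip_force: 20.1
```

Request:
move_arm:
  rows:
    - [0,0,-14,0,0.2]
    - [0,0,-14,0,0.2]
    - [0,0,-12,0,0.2]
    - [0,0,-9,0,0.2]
    - [0,0,0,0,0.2]
    - [0,0,0,0,0.2]

```text
time: 12.7
tool_pos: [0.6482, 0.1465, 0.0335]
tool_rot: [-3.142, -0.0, 2.712]
contact_force: [-0.4, 0.0, -0.6]
opening: 0.0577
grip_force: 20.1
```

Request:
move_arm:
  rows:
    - [0,0,-3,0,0.2]
    - [0,0,0,0,0.2]
    - [0,0,0,0,-0.3]
    - [0,0,0,0,-1]
    - [0,0,0,0,-1]
    - [0,0,0,0,-1]
    - [0,0,0,0,-1]

```text
time: 13.4
tool_pos: [0.6482, 0.1465, 0.0308]
tool_rot: [3.141, 0.0, 2.712]
contact_force: [-0.7, -0.1, -0.6]
opening: 0.0874
grip_force: 0.0
```

Request:
move_arm:
  rows:
    - [0,0,40,0,-1]
    - [0,0,40,0,-1]
    - [0,0,30,0,-1]
    - [-35,-3,0,0,-1]
    - [-35,-3,0,0,-1]
    - [-35,-3,0,0,-1]
    - [-35,-3,0,0,-1]
    - [-35,-2,0,0,-1]
    - [-33,-2,0,0,-1]
    - [0,0,-30,0,-1]
    - [0,0,-30,0,-1]
    - [0,0,0,0,-1]

```text
time: 14.6
tool_pos: [0.4378, 0.1302, 0.0785]
tool_rot: [-3.139, -0.005, 2.712]
contact_force: [0.0, 0.0, 0.4]
opening: 0.0916
grip_force: 0.0
```

```bash
python3 crop.py r4 648 146 50
```

```text
top 230 131
scene 356 156
[440.3 130.6  81.1] [ 0.9  0.5 -0.3] 0.09184902914662389
```

View pics/r4.png

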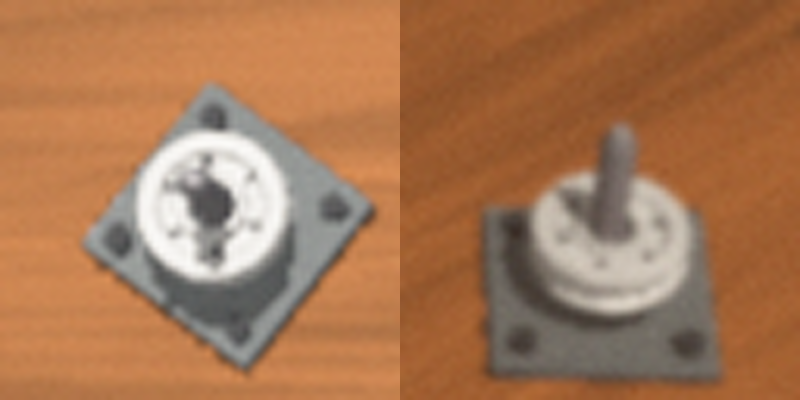

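The large pulley lies flat on the shoulder of the tall shaft, at crop (212,205) in the top view and (612,235) in the scene view. Next is the sleeve.

Request:
move_arm:
  rows:
    - [0,0,-25,0,-1]
    - [0,0,-25,0,-1]
    - [0,0,-20,0,-1]
    - [0,0,-6,0,-1]
    - [0,0,0,0,-1]
    - [0,0,0,0,-0.1]
    - [0,0,0,0,0.5]
    - [0,0,0,0,0.8]
    - [0,0,0,0,0.8]
    - [0,0,0,0,0.8]
    - [0,0,0,0,0.8]
    - [0,0,0,0,0.8]

```text
time: 15.9
tool_pos: [0.4402, 0.1305, 0.0047]
tool_rot: [3.142, -0.0, 2.712]
contact_force: [-0.7, 0.1, -0.4]
opening: 0.0404
grip_force: 0.0
```

Request:
move_arm:
  rows:
    - [0,0,0,0,0.8]
    - [0,0,0,0,0.8]

```text
time: 16.1
tool_pos: [0.4402, 0.1305, 0.0047]
tool_rot: [3.142, -0.0, 2.712]
contact_force: [-0.9, -0.1, -0.2]
opening: 0.0269
grip_force: 20.0
```

Request:
move_arm:
  rows:
    - [0,0,40,0,0.8]
    - [0,0,45,0,0.8]
    - [0,0,35,0,0.8]
    - [35,3,0,0,0.8]
    - [35,3,0,0,0.8]
    - [35,3,0,0,0.8]
    - [35,3,0,0,0.8]
    - [35,2,0,0,0.8]
    - [33,2,0,0,0.8]
    - [0,0,0,0,0.8]
    - [0,0,0,0,0.8]

```text
time: 17.2
tool_pos: [0.6475, 0.1464, 0.1235]
tool_rot: [-3.141, -0.002, 2.712]
contact_force: [-0.0, 0.6, -0.2]
opening: 0.0271
grip_force: 20.0
```

Request:
move_arm:
  rows:
    - [0,0,-15,0,0.8]
    - [0,0,-12,0,0.8]
    - [0,0,-10,0,0.8]
    - [0,0,0,0,0.8]
    - [0,0,0,0,0.8]

```text
time: 17.7
tool_pos: [0.648, 0.1466, 0.0878]
tool_rot: [-3.142, -0.0, 2.712]
contact_force: [0.6, -0.6, 0.2]
opening: 0.0274
grip_force: 20.0
```

Request:
move_arm:
  rows:
    - [0,0,-10,0,0.8]
    - [0,0,-10,0,0.8]
    - [0,0,-10,0,0.8]
    - [0,0,-8,0,0.8]
    - [0,0,-3,0,0.8]
    - [0,0,0,0,0.8]
    - [0,0,0,0,0.8]

```text
time: 18.4
tool_pos: [0.6482, 0.1465, 0.0468]
tool_rot: [3.141, -0.0, 2.712]
contact_force: [-0.3, 0.4, -0.6]
opening: 0.0272
grip_force: 20.0
```

Release just above the pulley, then lift and go to the small pulley at (463,-145.5).

Request:
move_arm:
  rows:
    - [0,0,-1,0,0.8]
    - [0,0,0,0,0.3]
    - [0,0,0,0,-0.5]
    - [0,0,0,0,-1]
    - [0,0,0,0,-1]
    - [0,0,0,0,-1]
    - [0,0,0,0,-1]
    - [0,0,0,0,-1]

```text
time: 19.2
tool_pos: [0.6482, 0.1465, 0.0457]
tool_rot: [3.141, 0.0, 2.712]
contact_force: [-0.1, 1.0, -0.4]
opening: 0.0757
grip_force: 0.0
```

Request:
move_arm:
  rows:
    - [0,0,40,0,-1]
    - [0,0,40,0,-1]
    - [0,0,5,0,-1]
    - [-23,-36,0,0,-1]
    - [-23,-36,0,0,-1]
    - [-23,-36,0,0,-1]
    - [-23,-36,0,0,-1]
    - [-23,-37,0,0,-1]
    - [-23,-37,0,0,-1]
    - [-23,-37,0,0,-1]
    - [-24,-37,0,0,-1]
    - [0,0,0,0,-1]

```text
time: 20.4
tool_pos: [0.4607, -0.149, 0.1306]
tool_rot: [-3.14, -0.001, 2.707]
contact_force: [0.0, 0.7, 0.4]
opening: 0.0915
grip_force: 0.0
```

```bash
python3 crop.py r5 648 146 50
```

```text
top 230 131
scene 356 156
[ 462.8 -146.2  130.8] [0.3 0.3 0.4] 0.09148430490161007
```

View pics/r5.png

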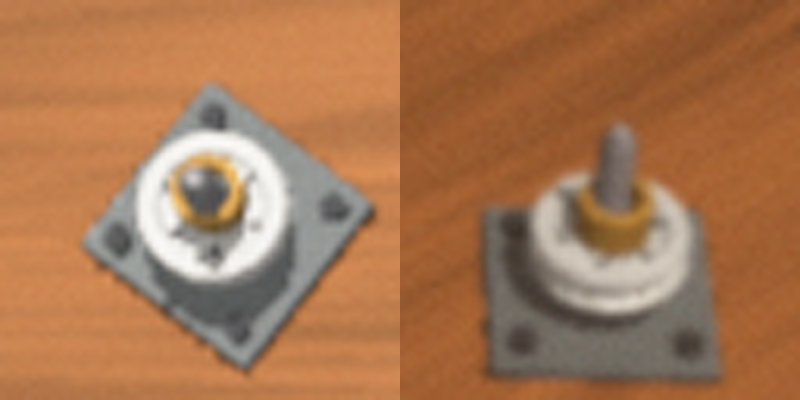

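The brass sleeve is seated on the pulley, at crop (208,192) in the top view and (613,215) in the scene view. Next is the small pulley, lowering from 131 to 5.

Request:
move_arm:
  rows:
    - [0,0,-40,0,-1]
    - [0,0,-40,0,-1]
    - [0,0,-25,0,-1]
    - [0,0,-15,0,-1]
    - [0,0,-6,0,-1]
    - [0,0,0,0,-1]
    - [0,0,0,0,0]
    - [0,0,0,0,0.4]
    - [0,0,0,0,0.4]
    - [0,0,0,0,0.4]
    - [0,0,0,0,0.4]
    - [0,0,0,0,0.4]

```text
time: 21.7
tool_pos: [0.4633, -0.1455, 0.0049]
tool_rot: [3.141, 0.0, 2.712]
contact_force: [0.4, 1.0, -0.9]
opening: 0.0484
grip_force: 0.0
```

Request:
move_arm:
  rows:
    - [0,0,0,0,0.4]
    - [0,0,0,0,0.4]

```text
time: 21.9
tool_pos: [0.4632, -0.1455, 0.0048]
tool_rot: [3.141, 0.0, 2.712]
contact_force: [-0.3, -1.7, 1.3]
opening: 0.0434
grip_force: 20.0
```

Request:
move_arm:
  rows:
    - [0,0,40,0,0.5]
    - [0,0,45,0,0.5]
    - [0,0,40,0,0.5]
    - [23,36,0,0,0.5]
    - [23,36,0,0,0.5]
    - [23,36,0,0,0.5]
    - [23,36,0,0,0.5]
    - [23,37,0,0,0.5]
    - [23,37,0,0,0.5]
    - [23,37,0,0,0.5]
    - [24,37,0,0,0.5]
    - [0,0,0,0,0.5]

```text
time: 23.1
tool_pos: [0.6496, 0.1514, 0.1287]
tool_rot: [3.14, 0.0, 2.716]
contact_force: [-0.5, -0.2, -0.8]
opening: 0.0431
grip_force: 20.0
```

Request:
move_arm:
  rows:
    - [0,0,-10,0,0.5]
    - [0,0,0,0,0.5]
    - [0,0,0,0,0.5]

```text
time: 23.4
tool_pos: [0.6474, 0.1452, 0.1191]
tool_rot: [-3.141, -0.001, 2.71]
contact_force: [-0.2, 0.3, -0.5]
opening: 0.0434
grip_force: 20.0
```

Request:
move_arm:
  rows:
    - [0,1,-12,0,0.5]
    - [0,0,-12,0,0.5]
    - [0,0,-10,0,0.5]
    - [0,0,0,0,0.5]
    - [0,0,0,0,0.5]

```text
time: 23.9
tool_pos: [0.648, 0.1474, 0.0853]
tool_rot: [-3.141, -0.001, 2.712]
contact_force: [0.4, 0.4, -0.6]
opening: 0.0433
grip_force: 20.0
```

Request:
move_arm:
  rows:
    - [0,0,-8,0,0.5]
    - [0,0,-8,0,0.5]
    - [0,0,-4,0,0.5]
    - [0,0,0,0,0.5]
    - [0,0,0,0,0.5]

```text
time: 24.4
tool_pos: [0.6482, 0.1476, 0.0657]
tool_rot: [3.141, -0.0, 2.712]
contact_force: [-0.6, 0.3, -1.2]
opening: 0.0434
grip_force: 20.0
```

Release, then go to the collar at (440,13).

Request:
move_arm:
  rows:
    - [0,0,-2,0,0.5]
    - [0,0,0,0,0.2]
    - [0,0,0,0,-0.5]
    - [0,0,0,0,-1]
    - [0,0,0,0,-1]
    - [0,0,0,0,-1]
    - [0,0,0,0,-1]
    - [0,0,0,0,-1]

```text
time: 25.2
tool_pos: [0.6482, 0.1475, 0.0638]
tool_rot: [3.141, 0.0, 2.712]
contact_force: [-0.2, 0.2, -0.6]
opening: 0.0867
grip_force: 0.0
```

Request:
move_arm:
  rows:
    - [0,0,40,0,-1]
    - [0,0,25,0,-1]
    - [-30,-19,0,0,-1]
    - [-30,-19,0,0,-1]
    - [-30,-19,0,0,-1]
    - [-30,-19,0,0,-1]
    - [-30,-19,0,0,-1]
    - [-30,-19,0,0,-1]
    - [-28,-20,0,0,-1]
    - [0,0,0,0,-1]
    - [0,0,0,0,-1]

```text
time: 26.3
tool_pos: [0.4406, 0.0132, 0.1293]
tool_rot: [3.141, 0.002, 2.71]
contact_force: [0.1, -0.5, -0.1]
opening: 0.0918
grip_force: 0.0
```

```bash
python3 crop.py r6 648 146 60
```

```text
top 229 130
scene 357 153
[441.4  13.7 129.1] [-0.2  0.7 -0.3] 0.09200158832104927
```

View pics/r6.png

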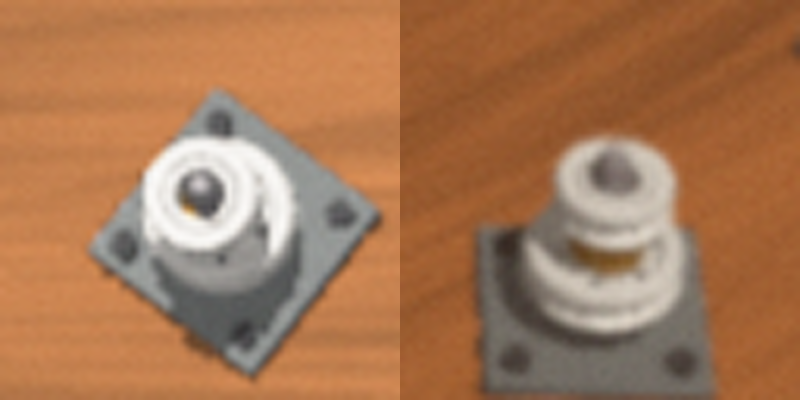

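The small pulley is seated on the sleeve, at crop (200,193) in the top view and (615,180) in the scene view. Next is the collar.

Request:
move_arm:
  rows:
    - [-1,-1,-40,0,-1]
    - [0,0,-40,0,-1]
    - [0,0,-25,0,-1]
    - [0,0,-15,0,-1]
    - [0,0,-5,0,-1]
    - [0,0,0,0,-1]
    - [0,0,0,0,0]
    - [0,0,0,0,0.6]
    - [0,0,0,0,0.6]
    - [0,0,0,0,0.6]
    - [0,0,0,0,0.6]
    - [0,0,0,0,0.6]

```text
time: 27.6
tool_pos: [0.4392, 0.0125, 0.0039]
tool_rot: [3.141, 0.0, 2.712]
contact_force: [0.6, -0.3, 0.3]
opening: 0.0485
grip_force: 0.0
```

Request:
move_arm:
  rows:
    - [0,0,0,0,0.6]
    - [0,0,0,0,0.6]
    - [0,0,0,0,0.6]

```text
time: 27.9
tool_pos: [0.4392, 0.0125, 0.0038]
tool_rot: [3.141, 0.0, 2.712]
contact_force: [-0.4, -0.5, 0.9]
opening: 0.0351
grip_force: 20.0
```

Request:
move_arm:
  rows:
    - [0,0,40,0,0.6]
    - [0,0,45,0,0.6]
    - [0,0,40,0,0.6]
    - [30,19,0,0,0.6]
    - [30,19,0,0,0.6]
    - [30,19,0,0,0.6]
    - [30,19,0,0,0.6]
    - [30,19,0,0,0.6]
    - [30,19,0,0,0.6]
    - [29,20,0,0,0.6]
    - [0,0,0,0,0.6]
    - [0,0,0,0,0.6]

```text
time: 29.1
tool_pos: [0.6476, 0.1468, 0.1276]
tool_rot: [-3.14, -0.002, 2.713]
contact_force: [0.8, 0.4, -0.3]
opening: 0.0354
grip_force: 20.0
```

Request:
move_arm:
  rows:
    - [0,0,-12,0,0.6]
    - [0,0,-12,0,0.6]
    - [0,0,-8,0,0.6]
    - [0,0,0,0,0.6]
    - [0,0,0,0,0.6]

```text
time: 29.6
tool_pos: [0.648, 0.1463, 0.0966]
tool_rot: [-3.141, -0.0, 2.711]
contact_force: [-0.8, -0.4, 0.0]
opening: 0.0353
grip_force: 20.0
```

Request:
move_arm:
  rows:
    - [0,0,-6,0,0.6]
    - [0,0,-6,0,0.6]
    - [0,0,-4,0,0.6]
    - [0,0,0,0,0.6]
    - [0,0,0,0,0.6]

```text
time: 30.1
tool_pos: [0.6482, 0.1466, 0.0806]
tool_rot: [3.142, -0.0, 2.712]
contact_force: [-0.2, 0.0, -0.8]
opening: 0.0351
grip_force: 20.0
```

Request:
move_arm:
  rows:
    - [0,0,-2,0,0.6]
    - [0,0,0,0,0.6]
    - [0,0,0,0,0.2]
    - [0,0,0,0,-0.5]
    - [0,0,0,0,-1]
    - [0,0,0,0,-1]
    - [0,0,0,0,-1]
    - [0,0,0,0,-1]

```text
time: 30.9
tool_pos: [0.6482, 0.1465, 0.0788]
tool_rot: [3.141, 0.0, 2.712]
contact_force: [-0.3, -0.2, 0.4]
opening: 0.0721
grip_force: 0.0
```

Request:
move_arm:
  rows:
    - [0,0,40,0,-1]
    - [0,0,30,0,-1]
    - [-40,0,0,0,-1]
    - [-40,0,0,0,-1]
    - [-40,0,0,0,-1]
    - [-40,0,0,0,-1]
    - [-40,0,0,0,-1]
    - [0,0,0,0,-1]
    - [0,0,0,0,-1]

```text
time: 31.8
tool_pos: [0.4484, 0.1467, 0.1494]
tool_rot: [3.141, 0.002, 2.712]
contact_force: [1.2, 0.1, -0.5]
opening: 0.0922
grip_force: 0.0
```

```bash
python3 crop.py r7 648 146 60; python3 -c "
from h import *
cv2.imwrite('pics/f.png',vision.read_camera('top')[:,:,::-1])"
```

```text
top 229 130
scene 357 153
[449.7 146.6 149.2] [ 0.2 -1.6 -0.4] 0.09204194666869558
```

View pics/r7.png

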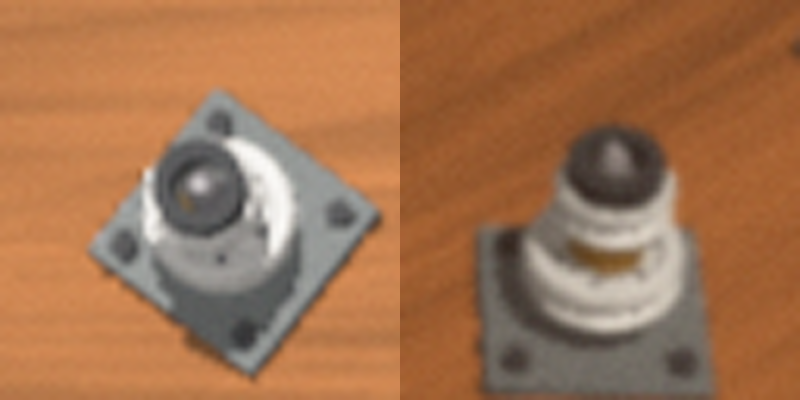

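View pics/f.png

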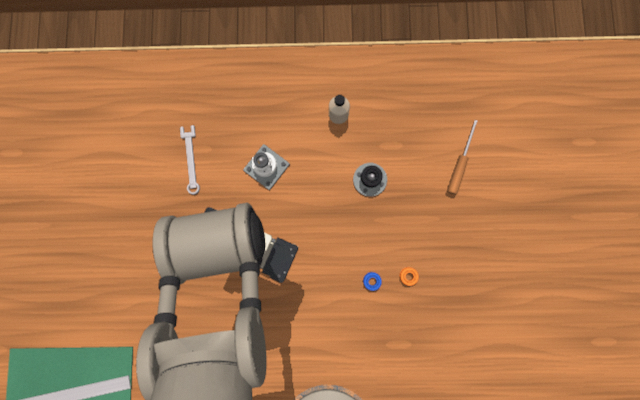

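The crops show the full stack on the tall shaft, with the collar on top at (200,187) and the shaft tip inside it. In the full top view the roller is on the short shaft at (371,177). The oil bottle, screwdriver, spanner and the blue and orange look-alikes have not moved.

```bash
python3 -c "
from cell import workorder
print(workorder.hand_in())"
```

```text
the job is handed in; nothing more can be done
None
```

The job is done and handed in: the tall shaft carries the large pulley, sleeve, small pulley and collar in that order, the roller is on the short shaft, and the final pictures show every part seated and the bystanders unmoved.

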